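# Change over the sample racks in the rack bay

### The arm

A 6-joint arm with a two-finger parallel gripper is mounted at the origin on the work surface. World frame = base frame: x ahead of the robot, y to its left, z up, the work surface at z = 0. Lengths are in m, angles in rad, forces in N, time in s.
With the tool pointing down it reaches from about 0.15 to 0.775 m from the base axis. Payload 6.1 kg.
Tool frame: the origin (TCP) lies midway between the tips of the shut fingers; the grasp point (between the pads) lies manip.grip_depth behind it (manip.grip_depth is the distance from the TCP to the grasp point, in m); z points along the fingers, y is the line along which they close (so a half turn about z gives the same grasp; the last joint's range is limited). The gripper opens to 85 mm and grips with 20 to 120 N. Pads are 22 mm wide; open, the fingers measure 114 mm over their backs; the gripper's body (76 mm by 85 mm) begins 54 mm behind the grasp point. The pads swing forward as they close: fully open they stand 13 mm farther back than shut.
Start: joints at [1.19, 0.126, -0.04, 1.405, 0, 1.571], TCP at [0.195, 0.487, 0.231] pointing down, gripper open.
Joint ranges: [-2.72, 2.72], [-0.95, 1.95], [-1.27, 1.35], [-1.78, 2.02], [-1.46, 1.47], [-3.14, 3.14]. Speed limits (rad/s): [2.39, 2.39, 3.01, 3.14, 3.14, 3.14].

### API

Orientations are given as a unit quaternion [w, x, y, z].
In Python, from cell import telemetry, cams, close_job, manip gives the robot as it stands. The module is installed in compiled form; this text tells all that it offers.
- The arm moves only by the tool send_rows, never from a script. Its argument "moves" is text: rows parted by semicolons, each of 7 numbers parted by spaces: the turn, a rotation vector about the tool's x, y, z in degrees, then the shift along the tool's x, y, z in mm, then the finger opening in mm, from 0 to 85.4. In form: ax ay az tx ty tz hand; .... A call has 1 to 5 rows; each row is the pose to reach, as a shift and turn from the pose commanded when the call began, along the tool's axes at that moment; what a row does not reach only later rows make up. A row lasts 1/8 s, in which the tool goes at most 62.5 mm and 10.7 degrees, less where a joint would pass 70% of its speed; a pose out of reach is approached as far as the arm can. A call with a gripper value outside its range is refused whole. The fingers move at their own pace and stop on an object; the grip force is fixed at half the most. Time passes only in rows, so rows that repeat a pose let the fingers close. It gives the time, the measured TCP pose, the force, the opening and the grip force at its end, in the units of the state.
- telemetry.state(): the state, without advancing time (a new reading comes with each control period).
- cams.get_image(name): name is "scene" or "top" or "wrist"; returns (picture, depth): 480x640x3 uint8, red, green, blue; 480x640 float32, m along the optical axis (not along the pixel's ray), 0 where there is no reading.
- cams.camera_model(name): a dict with "intrinsics" (3x3 intrinsics, pixels), "pose" (4x4, takes a point from camera to world coordinates). Camera axes: x right, y down, z forward; pixel columns grow to the right and rows downward; lengths in m; the calibration is good to about 2 mm. A picture is of the moment at which its call begins: read the wrist's pose just before it. camera_model takes no time and is no camera call; for the wrist camera it gives the pose at the moment of the call.
- close_job(): hands the job in; it is judged then, once.
The state is a dict: "time": time; "joint_pos": joint angles; "joint_vel": joint speeds; "tau": joint torques, N m; "tool_pos": TCP position; "tool_rot": TCP orientation; "ft_force": force on the tool from outside, world axes, zero at the start; "torque": the same for the moment, N m; "grip_width": opening from 0.0 (shut) to 1.0 (fully open); "grasp_force": force on a finger pad.
Only numpy, scipy, OpenCV 4.12 (cv2) and the standard library are available. Lean on these libraries where they do the work, as an engineer would, in place of code of your own. Each camera call takes 0.05 s, during which the arm holds its last target. There are 200 camera calls.

### The job

Change over the sample racks in the bay: swing the reader arm fully clear of the lanes, take every finished grey rack out and stand it in the green out tray, and slide each waiting coloured rack under the hood, tubes first, fully home in the lane whose clip has its colour. Then swing the reader arm back across the rack ends to its stop. Keep all racks upright and leave the other things on the bench where they are.

Things in the scene. Friction and masses are not known exactly. Their poses are not given: they have to be found in the camera images.
- bay: White three-lane rack bay fixed on the table. x: direction in which racks slide in; y: across the lanes. Origin: on the table, under the middle lane's middle line. Flat floor plate 15 mm thick, x = -110 to 170, y = -140 to 140 mm, open in front. Lanes' middle lines at y = 66, 0, -66 mm; guides 17 mm high, round-nosed, start at x = 38 mm and leave lanes 52 mm wide. End stop wall at x = 150 mm.
- reader_arm (a joint): Aluminium reader arm on an upright hinge at the bay's front corner, 36 to 60 mm above the table, 210 mm long. 0: at its stop, across the ends of racks that are home (8 mm clear of them); grows to 1.75 rad, swinging away from the hood, clockwise from above; at 1.57 it points along the bay's -x. Stays where left; about 2 N at the knob moves it.
- reader_knob (a point): Grip point of the arm's black upright knob, 18 mm diameter, on its axis, 100 mm above the table (knob top 118 mm, clear down to 60 mm), 153 mm from the hinge axis. It stands on a bracket in front of the arm, away from the racks.
- reader_hinge (a point): Point on the reader arm's hinge axis, 100 mm above the table (the post itself ends at 68 mm).
- clip_red: Red plastic clip, 30 x 42 x 7 mm, fixed on the hood roof's mouth edge above the middle line of its colour's lane; origin at its underside's centre, axes as the bay's. Clip order varies. A rack fully home in this lane has its origin at x = +9 mm, y = 0, z = -103 mm in the clip's frame.
- clip_yellow: Yellow plastic clip, 30 x 42 x 7 mm, fixed on the hood roof's mouth edge above the middle line of its colour's lane; origin at its underside's centre, axes as the bay's. Clip order varies.
- clip_blue: Blue plastic clip, 30 x 42 x 7 mm, fixed on the hood roof's mouth edge above the middle line of its colour's lane; origin at its underside's centre, axes as the bay's. Clip order varies.
- rack_red: Waiting sample rack, red, white caps (may be absent). 130 mm long, 46 wide, body 50 high, 0.24 kg, steel foot. Origin: centre of underside; +x runs lengthwise from grip end to tube end. Grip: upright ribbed tab, centre 48 mm behind the origin (-x), 28 mm long in x, 14 mm thick in y, top 95 mm up. Fixed capped tubes at x = -20 to 52 mm, tops 85 mm up.
- rack_yellow: Waiting sample rack, yellow, white caps (may be absent). Same shape and axes as the red one.
- rack_blue: Waiting sample rack, blue, white caps (may be absent). Same shape and axes as the red one.
- done_1: Finished sample rack, grey with black caps, home in one of the lanes at the start (may be absent). Same shape and axes as the red one.
- done_2: Finished sample rack, like done_1 (may be absent).
- done_3: Finished sample rack, like done_1 (may be absent).
- out_tray: Green open out tray fixed on the table, outer 190 mm in its x by 165 mm in its y, walls 4 mm thick and 26 mm high, floor 4 mm thick. Origin: centre of its underside. It takes two racks side by side, lying along its x at y = +38 and -38 mm.
- wash_bottle: Amber bottle, 64 mm diameter, 160 mm high. Bystander: leave alone. Origin at the centre of its underside.
- cool_block: Light blue cooling block for microtubes, 60 by 60 mm, 40 mm high. Bystander. Origin at the centre of its underside.
- tip_box: Blue tip box with clear lid, 80 by 120 by 67 mm. Bystander. Origin at the centre of its underside.
- cryo_box: Yellow storage box, 133 by 133 by 52 mm. Bystander. Origin at the centre of its underside.
- marker: White and blue marker pen lying down, 135 mm long, 15 mm thick, along its x. Bystander. Origin on its underside.
- tape_dispenser: Black tape dispenser, 150 by 60 mm, about 100 mm high. Bystander. Origin at the centre of its underside.
- microtube_rack: Orange microtube rack, 67 by 200 mm, 29 mm high. Bystander. Origin at the centre of its underside.
- hood_mouth (a point): Middle of the lower front edge of the smoked clear hood over the lanes (bay x = 52 mm). Hood from there to x = 168 mm; underside 112 mm, top 118 mm above the table (display to 130 mm at its back). A rack with its origin at bay x = -25 mm stands wholly in front of it; fully home its origin is at bay x = 85 mm and its tab in front of the hood.
There are look-alikes about, which are no part of the job. Of the things that look like the rack_red, the larger one is meant.

How it is judged:
On the way, in this order (a step that is already met when the one before it is completed fails the run):
1. the reader arm is swung clear of the lanes (more than 1.3 rad open) (value of joint reader_arm above 1.3 rad), for 0.2 s.
2. every finished rack stands in the out tray and every waiting rack is home in the lane of its colour (x of rack_red in the frame of clip_red between -0.003 and 0.02 m and y of rack_red in the frame of clip_red between -0.012 and 0.012 m and z of rack_red in the frame of clip_red between -0.11 and -0.096 m and angle between each of rack_red, rack_yellow, rack_blue, done_1, done_2, done_3's own z axis and vertical below 0.1 rad and x of bay in the frame of rack_red below 0 m and angle between the x axis of each of rack_red, rack_yellow, rack_blue and the x axis of bay, either way round below 0.12 rad and x of rack_yellow in the frame of clip_yellow between -0.003 and 0.02 m and y of rack_yellow in the frame of clip_yellow between -0.012 and 0.012 m and z of rack_yellow in the frame of clip_yellow between -0.11 and -0.096 m and x of bay in the frame of rack_yellow below 0 m and x of rack_blue in the frame of clip_blue between -0.003 and 0.02 m and y of rack_blue in the frame of clip_blue between -0.012 and 0.012 m and z of rack_blue in the frame of clip_blue between -0.11 and -0.096 m and x of bay in the frame of rack_blue below 0 m and x of done_1 in the frame of out_tray between -0.085 and 0.085 m and y of done_1 in the frame of out_tray between -0.07 and 0.07 m and z of done_1 in the frame of out_tray between -0.002 and 0.014 m and x of done_2 in the frame of out_tray between -0.085 and 0.085 m and y of done_2 in the frame of out_tray between -0.07 and 0.07 m and z of done_2 in the frame of out_tray between -0.002 and 0.014 m and x of done_3 in the frame of out_tray between -0.085 and 0.085 m and y of done_3 in the frame of out_tray between -0.07 and 0.07 m and z of done_3 in the frame of out_tray between -0.002 and 0.014 m), for 0.2 s.
At the end, for the whole second after the job is handed in: Each coloured rack present stands in the lane under the clip of its colour, tube end first, not more than 12 mm short of the end stop, upright and at rest; each grey rack present stands upright in the out tray; the reader arm is across the lanes, within 0.07 rad of its stop (all of step 2 and linear speed of each of rack_red, rack_yellow, rack_blue, done_1, done_2, done_3 below 0.02 m/s and value of joint reader_arm below 0.07 rad); the robot touches nothing.
It fails at once if a rack is toppled (tilted more than 0.7 rad) (angle between any of rack_red, rack_yellow, rack_blue, done_1, done_2, done_3's own z axis and vertical above 0.7 rad).
It fails at once if a bystander is moved more than 30 mm (distance of any of wash_bottle, cool_block, tip_box, cryo_box, marker, tape_dispenser, microtube_rack from where it was at the start of the episode above 0.03 m).
Of done_1, done_2, done_3 only 1 to 2 are there at a start; the rules pass over those that are not, and their reading is None.
Of rack_red, rack_yellow, rack_blue only 2 to 3 are there at a start; the rules pass over those that are not, and their reading is None.
At some moment in a run one of rack_red, rack_yellow, rack_blue may be knocked a few centimetres aside while the robot is not near it.
It also fails if it takes over 210 s, if anything falls off the work surface, if the arm or the gripper's body presses on something with over 40 N, if the wrist force passes 120 N, or if a joint passes its speed limit or range.

## Working session

There is one attempt and no reset: what is moved stays moved. The work goes in short steps, Python scripts to look and compute and a tool call to move; the robot and the scene stay as the last step left them, time stands still between calls to the robot, and variables do not carry over. Pictures are saved under pics/ and viewed, at most 14 in all, crops included, and the job is handed in when it is done.

Besides the shell and the picture viewer there is one more tool, called after "Request:" as name(argument=value, ...) on one line, values as JSON. send_rows: Moves the arm, as the interface text tells. Its arguments: {"type":"object","properties":{"moves":{"type":"string"}},"required":["moves"]}

```bash
mkdir -p pics
cat > h.py <<'E'
import numpy as np, cv2
from cell import telemetry, cams, manip
def grab(n,save=None):
    m=cams.camera_model(n); im,d=cams.get_image(n)
    if save: cv2.imwrite('pics/'+save,im[:,:,::-1])
    return im,d,np.array(m['intrinsics']),np.array(m['pose'])
def pts(d,K,T):
    v,u=np.mgrid[:480,:640]
    P=np.stack([(u-K[0,2])/K[0,0]*d,(v-K[1,2])/K[1,1]*d,d,np.ones_like(d)],-1)
    return (P@T.T)[...,:3]
def ray(u,v,z,K,T):
    r=T[:3,:3]@np.array([(u-K[0,2])/K[0,0],(v-K[1,2])/K[1,1],1]); o=T[:3,3]
    return o+r*(z-o[2])/r[2]
E
python3 - <<'E'
from h import *
print(telemetry.state(), manip.grip_depth)
for n in('top','scene'):
    im,d,K,T=grab(n,n+'0.png'); np.savez(n+'0.npz',im=im,d=d,K=K,T=T); print(n,K,T)
E
```

```text
{'time': 0.0, 'joint_pos': array([ 1.18998847e+00,  1.26397254e-01, -4.06204069e-02,  1.40538200e+00,
       -1.22937666e-05,  1.57081057e+00]), 'joint_vel': array([ 0.00077793,  0.00015481,  0.00050906,  0.00099356, -0.00137171,
        0.00143948]), 'tau': array([-9.57218908e-04, -4.35918903e+01,  3.52922630e+01,  1.72445783e-02,
       -2.47923862e-05, -5.94000795e-06]), 'tool_pos': array([0.19498022, 0.48701492, 0.23051373]), 'tool_rot': array([-1.45678582e-04,  1.89262465e-01,  9.81926207e-01, -7.88343888e-04]), 'ft_force': array([0.44841592, 0.23330799, 0.39012859]), 'torque': array([-0.0085045 ,  0.02352556,  0.01857515]), 'grasp_force': 0.0, 'grip_width': 0.9954438746433573} 0.0187
top [[467.38352314   0.         324.44293215]
 [  0.         467.38352314 238.67939405]
 [  0.           0.           1.        ]] [[ 3.31511605e-03 -9.88388090e-01  1.51914431e-01  3.45854008e-01]
 [-9.99724661e-01  2.53187981e-04  2.34635461e-02 -2.82918470e-02]
 [-2.32295524e-02 -1.51950387e-01 -9.88115109e-01  1.10654580e+00]
 [ 0.00000000e+00  0.00000000e+00  0.00000000e+00  1.00000000e+00]]
scene [[456.97341419   0.         319.28466026]
 [  0.         456.97341419 240.94525893]
 [  0.           0.           1.        ]] [[ 0.3004889   0.82875314 -0.47209603  1.01143876]
 [ 0.95371901 -0.25524329  0.15896829 -0.17868857]
 [ 0.01124612 -0.49801516 -0.8670954   1.00700537]
 [ 0.          0.          0.          1.        ]]
```

View pics/top0.png

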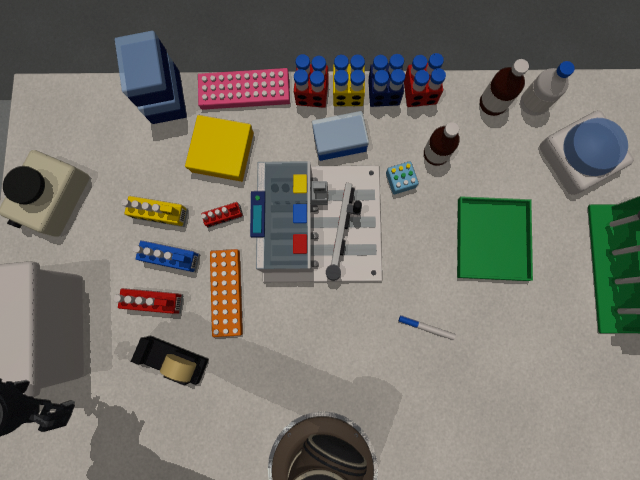

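View pics/scene0.png

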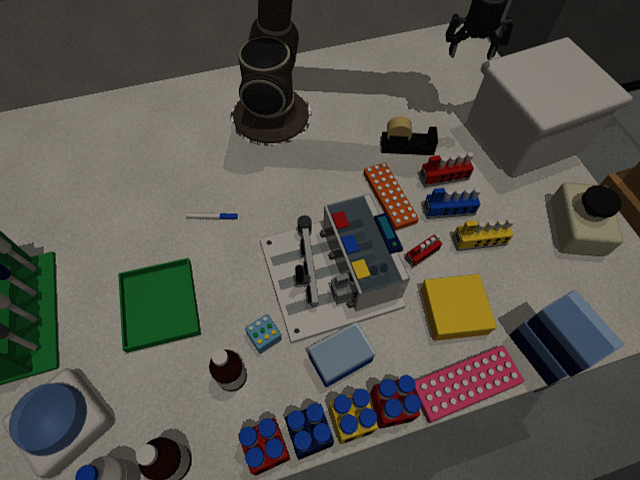

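The top picture shows the bay at px (258–381, 165–282) with its mouth to the right. The clips are yellow (300,184), blue (300,213) and red (300,243). The waiting racks are yellow (155,211), blue (167,256) and red (150,301). For rack_red the candidates are the rack at (150,301) and the small look-alike at (222,214), so I take the larger one at (150,301). The tray is at (495,239); the green rack at the far right is not it. One grey tab shows near (319,190).

```bash
cat > m.py <<'E'
from h import *
def masks(im):
    hsv=cv2.cvtColor(im,cv2.COLOR_RGB2HSV);H,S,V=[hsv[...,i].astype(int) for i in range(3)]
    return dict(red=((H<6)|(H>174))&(S>150)&(V>70),yellow=(H>22)&(H<32)&(S>150)&(V>80),blue=(H>105)&(H<120)&(S>150)&(V>60),green=(H>50)&(H<80)&(S>140),white=(S<40)&(V>170))
def blobs(im,P,amin=60):
    for n,m in masks(im).items():
        if n=='white': continue
        c,l,st,ce=cv2.connectedComponentsWithStats(m.astype(np.uint8))
        for i in range(1,c):
            if st[i,4]<amin: continue
            q=P[l==i]; q=q[np.isfinite(q).all(1)]
            if len(q)==0: continue
            r=cv2.minAreaRect((q[:,:2]*1000).astype(np.float32))
            print(n,st[i,4],ce[i].round(),'med',np.median(q,0).round(4),'z',np.percentile(q[:,2],[3,50,97]).round(3),'rect',np.round(r[0],1),np.round(r[1],1),round(r[2],1))
if __name__=='__main__':
    for n in('top','scene'):
        f=np.load(n+'0.npz'); P=pts(f['d'],f['K'],f['T']); print(n); blobs(f['im'],P)
    f=np.load('top0.npz')
    a=cv2.resize(f['im'][150:295,240:400],None,fx=5,fy=4.1,interpolation=cv2.INTER_CUBIC)[:, :, ::-1]
    b=cv2.resize(f['im'][190:325,110:250],(400,386))[:,:,::-1]
    cv2.imwrite('pics/crop1.png',a)
E
python3 m.py
```

```text
top
red 204 [421.  84.] med [ 0.8618 -0.2167  0.0752] z [0.071 0.075 0.079] rect [ 620.8 -159.1] [ 93.2 601.8] 73.4
red 155 [310.  89.] med [0.8571 0.0336 0.0753] z [0.072 0.075 0.079] rect [866.6  32.6] [73.3 36.5] 88.0
red 335 [222. 214.] med [0.5686 0.2355 0.0355] z [0.03  0.035 0.068] rect [570.9 241.2] [30.7 88.5] 17.8
red 276 [300. 244.] med [0.4865 0.048  0.1257] z [0.122 0.126 0.129] rect [486.6  48. ] [41.6 28. ] 0.8
red 827 [149. 301.] med [0.3637 0.3875 0.0514] z [0.047 0.051 0.097] rect [350.3 218.6] [492.6  44.6] 84.8
yellow 443 [347.  91.] med [ 0.8522 -0.0582  0.0727] z [0.01  0.073 0.079] rect [885.1 -59. ] [73.3 72.9] 90.0
yellow 3128 [218. 146.] med [0.7287 0.2489 0.0528] z [0.044 0.053 0.057] rect [601.5 112.9] [556.5 177.3] 46.6
yellow 264 [300. 183.] med [0.6187 0.0496 0.1256] z [0.122 0.126 0.129] rect [618.8  49.6] [41.3 28.7] 0.7
yellow 855 [156. 211.] med [0.5689 0.3806 0.0514] z [0.033 0.051 0.098] rect [492.  207.2] [549.5  73.2] 65.8
blue 371 [437.  68.] med [ 0.8918 -0.2559  0.1185] z [0.108 0.119 0.122] rect [ 629.  -159.4] [ 47.  622.2] 69.5
blue 353 [3
[... 4366 characters left out ...]
7] [188.2  30.9] 36.8
blue 279 [302. 440.] med [ 0.9115 -0.1685  0.12  ] z [0.116 0.12  0.123] rect [ 952.9 -166.2] [115.5  31.3] 3.1
blue 278 [274. 448.] med [ 0.9086 -0.2206  0.12  ] z [0.116 0.12  0.123] rect [ 907.6 -220.8] [30.4 31.2] 74.7
blue 286 [254. 457.] med [ 0.9121 -0.2573  0.12  ] z [0.116 0.12  0.123] rect [ 945.3 -223.5] [156.8  30.7] 45.2
blue 238 [ 86. 473.] med [ 0.8592 -0.5185  0.1712] z [0.168 0.171 0.174] rect [ 926.7 -354. ] [388.8  21.8] 67.4
green 5804 [ 29. 317.] med [ 0.4725 -0.6812  0.0134] z [0.009 0.013 0.093] rect [ 706.3 -528.2] [891.8 256.4] 32.8
green 5910 [157. 305.] med [ 0.5208 -0.4068  0.0057] z [0.002 0.006 0.028] rect [ 721.7 -354.5] [645.2 207.8] 13.4
```

View pics/crop1.png

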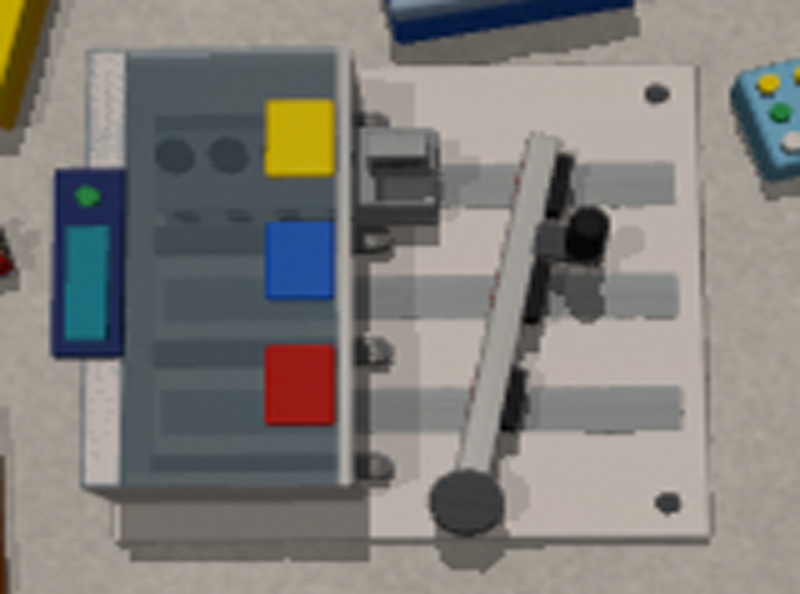

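The crop shows one grey rack, with its tab at crop (400,150) in the yellow lane. The blue and red lanes are empty. The reader arm is slightly open, with its knob top at (587,225) and its hinge at (467,500).

```bash
cat >> h.py <<'E'
def rect(q):
    r=cv2.minAreaRect((q[:,:2]*1000).astype(np.float32)); b=cv2.boxPoints(r)
    e=[b[1]-b[0],b[2]-b[1]]; e=max(e,key=np.linalg.norm)
    return np.round(r[0],1),np.round(sorted(r[1]),1),round(float(np.degrees(np.arctan2(e[1],e[0]))%180),1)
def go(tx,ty,tz,yaw):
    "shift/turn in tool axes to reach TCP xyz (mm), tool x at yaw deg, pointing down"
    from scipy.spatial.transform import Rotation as R
    s=telemetry.state(); w,x,y,z=s['tool_rot']; A=R.from_quat([x,y,z,w]); c=np.radians(yaw)
    B=R.from_matrix(np.array([[np.cos(c),np.sin(c),0],[np.sin(c),-np.cos(c),0],[0,0,-1]]))
    print('turn',np.degrees((A.inv()*B).as_rotvec()).round(1),'shift',A.inv().apply(np.array([tx,ty,tz])-s['tool_pos']*1000).round(1))
def st():
    s=telemetry.state(); w,x,y,z=s['tool_rot']
    print('t',round(s['time'],2),'pos',(s['tool_pos']*1000).round(1),'yaw',round(float(np.degrees(np.arctan2(2*(x*y+w*z),1-2*(y*y+z*z)))),1),'F',s['ft_force'].round(1),'j',s['joint_pos'].round(2),'gw',round(s['grip_width']*85.4,1),'gf',s['grasp_force'])
E
python3 - <<'E'
from h import *; from m import masks
st()
for n,B in(('top',{'red':(110,280,190,325),'blue':(125,235,205,280),'yellow':(115,190,195,232),'green':(450,190,540,288)}),('scene',{'red':(410,145,485,195),'blue':(415,183,485,225),'yellow':(450,213,520,255),'green':(112,255,205,355)})):
    f=np.load(n+'0.npz');d=f['d'];P=pts(d,f['K'],f['T']);M=masks(f['im'])
    for c,(a,b,e,g) in B.items():
        w=np.zeros((480,640),bool);w[b:g,a:e]=1;w&=(d>0)&M[c]
        z=P[...,2]
        if c=='green':
            print(n,c,'rim',rect(P[w&(z>.018)]),'all',rect(P[w]),'floor z',np.median(z[w]));continue
        t=w&(z>.085)&(z<.11); k=w&(z>.046)&(z<.056)
        print(n,c,'tab',t.sum(),rect(P[t]) if t.sum()>4 else'',np.median(z[t]) if t.any() else '','body',rect(P[k]))
f=np.load('top0.npz');K,T=f['K'],f['T'];d=f['d'];P=pts(d,K,T)
print('knob',ray(357.4,205,.118,K,T),P[205,357],'hinge',ray(333.4,272,.068,K,T),P[272,333])
M=masks(f['im'])['white'];w=np.zeros_like(M);w[155:290,250:390]=1
k=w&(P[...,2]>.011)&(P[...,2]<.019)&(d>0);print('plate',rect(P[k]))
z=P[...,2];k=(z>.1)&(z<.116)&(d>0);k[:180]=0;k[200:]=0;k[:,:312]=0;k[:,330:]=0;print('graytab',k.sum(),rect(P[k]),np.median(z[k]))
# knob top by height
k=(z>.112)&(z<.124)&(d>0);k[:195]=0;k[218:]=0;k[:,:345]=0;k[:,370:]=0;print('knobtop',k.sum(),P[k].mean(0))
E
```

```text
t 0.1 pos [195.  487.1 230.6] yaw 158.2 F [-0.3 -0.  -0.1] j [ 1.19  0.13 -0.04  1.41  0.    1.57] gw 85.5 gf 0.0
top red tab 85 (array([363. , 350.5]), array([13. , 28.2]), 90.0) 0.09635905938683309 body (array([366.8, 399.3]), array([ 44.5, 129.7]), 85.0)
top blue tab 88 (array([460.6, 316.9]), array([14.3, 27.5]), 76.2) 0.09568647860305213 body (array([470.1, 364.6]), array([ 44.7, 129.5]), 78.3)
top yellow tab 89 (array([570.2, 350.4]), array([13.9, 28.5]), 81.2) 0.09597532689461663 body (array([578. , 396.8]), array([ 45.3, 131.7]), 80.2)
top green rim (array([ 514.3, -399.3]), array([166.5, 188.9]), 177.3) all (array([ 514.3, -399.3]), array([166.5, 188.9]), 177.3) floor z 0.0047749174145397255
scene red tab 40 (array([366.3, 348.2]), array([11.5, 25.4]), 81.6) 0.09536272726241712 body (array([370.9, 395.9]), array([ 45. , 129.3]), 86.2)
scene blue tab 45 (array([465. , 314.3]), array([13.6, 26.7]), 78.8) 0.09512191947545245 body (array([475.5, 360.3]), array([ 44.2, 128. ]), 79.8)
scene yellow tab 52 (array([574. , 347.2]), array([10.6, 26. ]), 75.6) 0.0957081240793729 body (array([582.7, 394.1]), array([ 43.3, 130. ]), 80.6)
scene green rim (array([ 519., -402.]), array([166.2, 191.6]), 177.5) all (array([ 518.9, -402. ]), array([166.3, 191.7]), 177.5) floor z 0.005699411093053497
knob [ 0.57144813 -0.07580939  0.118     ] [ 0.57105014 -0.07486357  0.11975146] hinge [ 0.43056145 -0.02379991  0.068     ] [ 0.43060642 -0.02290775  0.0674331 ]
plate (array([561.4,  -9.8]), array([275.9, 323.1]), 174.5)
graytab 95 (array([618.8,   7.8]), array([14.9, 26.4]), 89.7) 0.10982418941887451
knobtop 55 [ 0.5738272  -0.07583553  0.1177927 ]
```

```bash
python3 -c "
from h import *
go(540,-30,330,160)"
```

```text
turn [-0.1 -0.  -1.8] shift [-512.5 -351.9  -98.9]
```

Request:
send_rows(moves="0 0 0 -40 -30 -40 50; 0 0 0 -92 -65 -60 50; 0 0 0 -144 -100 -70 40; 0 0 0 -196 -135 -85 40; 0 0 0 -246 -170 -100 30")

```text
time: 0.72
tool_pos: [0.3567, 0.2428, 0.3296]
tool_rot: [-0.0, 0.189, 0.982, -0.0]
ft_force: [0.8, -0.1, -0.9]
grip_width: 0.352
grasp_force: 0.0
```

Request:
send_rows(moves="0 0 0 -50 -34 0 30; 0 0 0 -100 -68 0 30; 0 0 0 -150 -102 0 30; 0 0 0 -200 -140 0 30; 0 0 -2 -266 -182 0 30")

```text
time: 1.35
tool_pos: [0.5266, -0.0123, 0.3293]
tool_rot: [-0.0, 0.172, 0.985, 0.0]
ft_force: [0.2, 1.0, 0.4]
grip_width: 0.35
grasp_force: 0.0
```

Request:
send_rows(moves="0 0 0 0 0 0 30; 0 0 0 0 0 0 30")

```text
time: 1.6
tool_pos: [0.5258, -0.0104, 0.3289]
tool_rot: [-0.001, 0.173, 0.985, 0.0]
ft_force: [-0.3, 0.4, -0.2]
grip_width: 0.35
grasp_force: 0.0
```

Run:
```python
from h import *; from m import blobs
st(); im,d,K,T=grab('wrist','w1.png'); np.savez('w1.npz',im=im,d=d,K=K,T=T); P=pts(d,K,T); P[d<=0]=np.nan; print(T.round(3),K[0]); blobs(im,P,300)
```

```text
t 1.6 pos [525.8 -10.4 328.9] yaw 160.1 F [-0.3  0.4 -0.2] j [-0.02  0.15  0.2   1.63  0.    0.33] gw 29.9 gf 0.0
[[ 0.339  0.904  0.26   0.459]
 [ 0.941 -0.326 -0.093  0.012]
 [ 0.001  0.276 -0.961  0.471]
 [ 0.     0.     0.     1.   ]] [409.85127097   0.         321.59113968]
red 1771 [372. 143.] med [0.4878 0.0457 0.1245] z [0.123 0.125 0.126] rect [488.1  45.6] [40.9 29.1] 0.6
red 1795 [555. 152.] med [0.5666 0.2273 0.0342] z [0.018 0.034 0.066] rect [572.  238.6] [30.4 88.9] 17.8
yellow 11138 [591. 288.] med [0.7236 0.2315 0.0518] z [0.04  0.052 0.053] rect [730.6 235.3] [109.5 133.5] 77.9
yellow 1376 [418. 283.] med [0.619  0.0472 0.1246] z [0.123 0.125 0.126] rect [619.9  47.2] [42.  29.5] 0.8
blue 1055 [621.  26.] med [0.4738 0.3022 0.0492] z [0.023 0.049 0.065] rect [467.8 314.8] [38.7 34.5] 78.2
blue 532 [87. 69.] med [ 0.3253 -0.1982  0.0132] z [0.01  0.013 0.015] rect [ 324.7 -198.3] [43.6 12.7] 72.5
blue 1541 [396. 216.] med [0.5532 0.0465 0.1245] z [0.123 0.125 0.126] rect [553.9  46.5] [41.4 29. ] 0.8
green 13566 [ 43. 292.] med [ 0.5361 -0.3731  0.0037] z [0.002 0.004 0.025] rect [ 516.6 -400. ] [163.5 188.2] 87.5
```

View pics/w1.png

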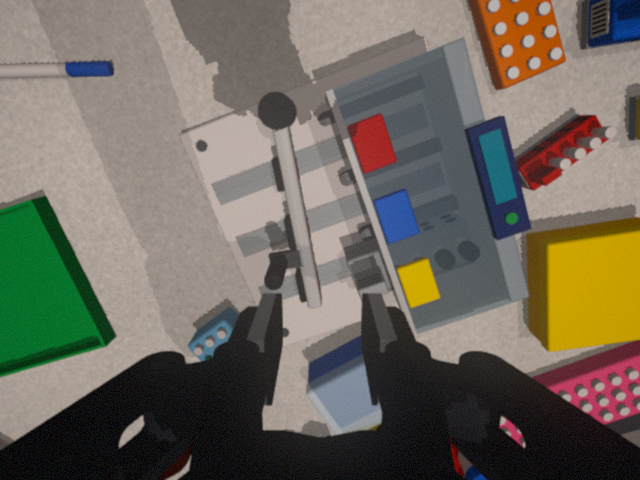

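The wrist view shows the reader arm from its hinge at (277,110) to its knob at (275,270). The grey rack's tab is at (368,262), and the clips agree with the top view.

Run:
```python
from h import *
f=np.load('w1.npz');P=pts(f['d'],f['K'],f['T']);z=P[...,2]
def sub(a,b,c,d,lo,hi,n):
    w=np.zeros((480,640),bool);w[b:d,a:c]=1;w&=(z>lo)&(z<hi);print(n,w.sum(),rect(P[w]),np.median(z[w]));return P[w]
sub(255,235,300,300,.108,.124,'knob'); sub(250,85,305,135,.06,.074,'hinge');q=sub(270,135,330,310,.054,.064,'arm')
sub(335,215,400,300,.104,.114,'graytab')
go(574,-77,150,160);go(574,-77,72,160)
```

```text
knob 305 (array([575.3, -78.2]), array([16.7, 16.9]), 105.4) 0.11705471792156741
hinge 1100 (array([434.9, -24.3]), array([33.1, 37.9]), 26.3) 0.06693371336374632
arm 3643 (array([544.4, -59.1]), array([ 45.5, 187.9]), 170.1) 0.059231355537772035
graytab 331 (array([592.1,   8.1]), array([33.4, 68.8]), 0.7) 0.10916667588877615
turn [-0.  -0.   0.2] shift [-68.4 -46.8 179.2]
turn [-0.  -0.   0.2] shift [-68.5 -46.8 257.2]
```

Request:
send_rows(moves="0 0 0 -50 -34 40 32; 0 0 0 -69 -47 90 32; 0 0 0 -69 -47 150 32; 0 0 0 -69 -47 205 32; 0 0 0 -69 -47 255 32")

```text
time: 2.28
tool_pos: [0.5742, -0.0761, 0.073]
tool_rot: [0.0, 0.171, 0.985, 0.0]
ft_force: [-0.9, 0.3, 1.0]
grip_width: 0.376
grasp_force: 0.0
```

Request:
send_rows(moves="0 0 0 0 0 0 26; 0 0 0 0 0 0 26")

```text
time: 2.52
tool_pos: [0.576, -0.077, 0.0768]
tool_rot: [0.001, 0.171, 0.985, 0.0]
ft_force: [0.3, 0.5, 0.1]
grip_width: 0.309
grasp_force: 0.0
```

```bash
python3 -c "
from h import *
st(); grab('wrist','w2.png')"
```

```text
t 2.52 pos [576.  -77.   76.8] yaw 160.3 F [0.3 0.5 0.1] j [-0.13  0.27 -0.2   1.09  0.    0.21] gw 26.4 gf 0.0
```

View pics/w2.png

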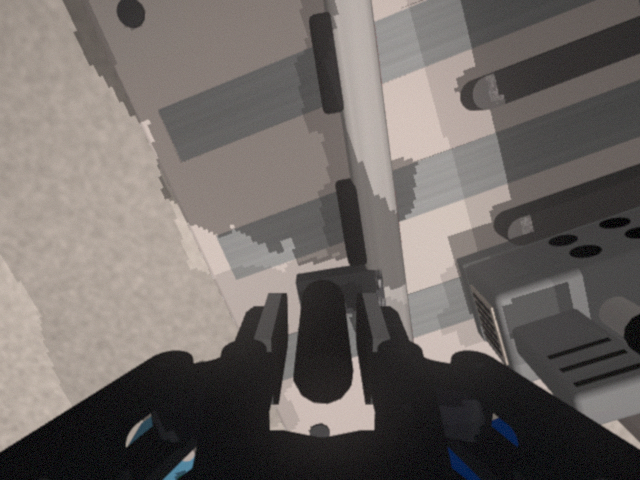

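The knob, at (323,340), stands between the fingers. Now I swing the arm open.

Request:
send_rows(moves="0 0 8.5 2 -23 0 26; 0 0 17 7 -45 0 26; 0 0 25 14 -65 0 26; 0 0 33 25 -83 0 26; 0 0 41 37 -100 0 26")

```text
time: 3.2
tool_pos: [0.5081, -0.1597, 0.0776]
tool_rot: [0.003, 0.508, 0.861, 0.001]
ft_force: [1.3, 1.9, 0.6]
grip_width: 0.302
grasp_force: 1.3
```

Request:
send_rows(moves="0 0 8.5 2 -23 0 26; 0 0 17 7 -45 0 26; 0 0 25 14 -65 0 26; 0 0 34 26 -86 0 26; 0 0 43 41 -104 0 26")

```text
time: 3.82
tool_pos: [0.3976, -0.1755, 0.0777]
tool_rot: [0.003, 0.789, 0.615, 0.002]
ft_force: [2.1, -0.1, 0.7]
grip_width: 0.306
grasp_force: 1.4
```

Request:
send_rows(moves="0 0 0 0 0 0 26; 0 0 0 0 0 0 32; 0 0 0 0 0 -60 32; 0 0 0 0 0 -110 32; 0 0 0 0 0 -160 50")

```text
time: 4.45
tool_pos: [0.3965, -0.1744, 0.2367]
tool_rot: [0.001, 0.786, 0.618, 0.0]
ft_force: [0.5, -0.8, -0.4]
grip_width: 0.569
grasp_force: 0.0
```

Run:
```python
from h import *
st(); im,d,K,T=grab('top','t2.png');P=pts(d,K,T);z=P[...,2]
w=np.zeros((480,640),bool);w[255:300,330:470]=1;k=w&(z>.054)&(z<.065)&(d>0);print('arm',k.sum(),rect(P[k]))
go(619,9,200,90);go(619,9,93,90)
```

```text
t 4.45 pos [ 396.5 -174.4  236.7] yaw 76.3 F [ 0.5 -0.8 -0.4] j [-0.41 -0.05 -0.21  1.41  0.    1.4 ] gw 48.6 gf 0.0
arm 617 (array([416.3, -99.2]), array([ 45.8, 165.5]), 84.7)
turn [  0.5   0.2 -13.7] shift [231.2 170.4  44.3]
turn [  0.5   0.2 -13.7] shift [231.4 169.4 151.3]
```

```bash
python3 -c "
from h import *
go(620,8,77,90.7)"
```

```text
turn [  0.5   0.2 -14.4] shift [230.7 170.4 167.3]
```

Request:
send_rows(moves="0 0 -3 46 34 0 50; 0 0 -6 92 68 0 50; 0 0 -9 139 103 0 50; 0 0 -12 185 137 0 50; 0 0 -14 230 170 20 50")

```text
time: 5.12
tool_pos: [0.6188, 0.0103, 0.2156]
tool_rot: [0.001, 0.705, 0.71, 0.001]
ft_force: [-0.0, -0.5, -0.2]
grip_width: 0.586
grasp_force: 0.0
```

```bash
python3 -c "
from h import *
st();go(620,8,77,90.7)"
```

```text
t 5.12 pos [618.8  10.3 215.6] yaw 90.4 F [-0.  -0.5 -0.2] j [ 0.02  0.3   0.15  1.41 -0.    1.58] gw 50.0 gf 0.0
turn [ 0.2  0.  -0.3] shift [ -2.3   0.7 138.6]
```

Request:
send_rows(moves="0 0 0 -3 1 50 50; 0 0 0 -3 1 100 50; 0 0 0 -3 1 138 50; 0 0 0 -3 1 138 50; 0 0 0 -3 1 138 0")

```text
time: 5.75
tool_pos: [0.6178, 0.0056, 0.078]
tool_rot: [0.001, 0.706, 0.709, 0.001]
ft_force: [0.3, 0.4, 0.4]
grip_width: 0.386
grasp_force: 0.0
```

Request:
send_rows(moves="0 0 0 0 0 0 0; 0 0 0 0 0 0 0; 0 0 0 0 0 0 0")

```text
time: 6.12
tool_pos: [0.6181, 0.0054, 0.0787]
tool_rot: [0.002, 0.706, 0.708, 0.002]
ft_force: [1.9, 0.2, 7.0]
grip_width: 0.158
grasp_force: 61.9
```

```bash
python3 -c "
from h import *
st(); grab('wrist','w3.png')"
```

```text
t 6.12 pos [618.1   5.4  78.7] yaw 90.2 F [1.9 0.2 7. ] j [ 0.01  0.34 -0.11  1.12 -0.    1.58] gw 13.5 gf 61.936519145965576
```

View pics/w3.png

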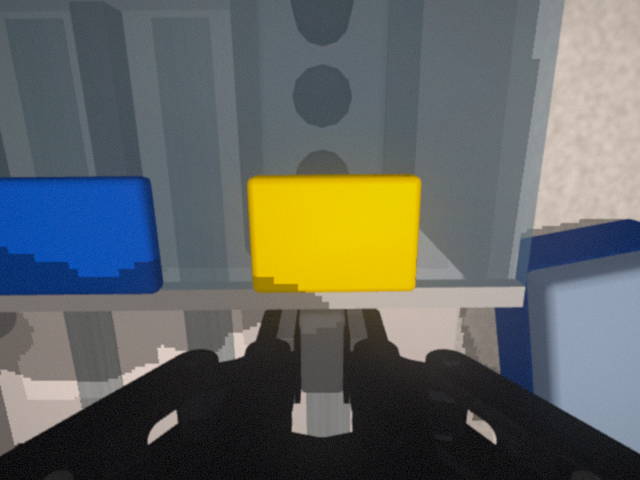

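The tab is firmly held at 13.5 mm opening under the yellow clip. Next I pull the rack straight out and lift it.

Request:
send_rows(moves="0 0 0 -30 0 0 0; 0 0 0 -60 0 0 0; 0 0 0 -90 0 0 0; 0 0 0 -120 0 0 0; 0 0 0 -120 0 -15 0")

```text
time: 6.8
tool_pos: [0.616, -0.116, 0.0911]
tool_rot: [-0.001, 0.707, 0.707, -0.001]
ft_force: [-0.2, 0.6, -2.1]
grip_width: 0.153
grasp_force: 61.9
```

Request:
send_rows(moves="0 0 0 0 -15 -35 0; 0 0 5 0 -40 -70 0; 0 0 15 -30 -75 -80 0; 0 0 25 -70 -95 -80 0; 0 0 35 -110 -110 -80 0")

```text
time: 7.42
tool_pos: [0.5064, -0.2247, 0.1725]
tool_rot: [0.0, 0.887, 0.461, 0.0]
ft_force: [0.5, 0.1, -2.1]
grip_width: 0.152
grasp_force: 61.9
```

```bash
python3 -c "
from h import *
st(); go(468,-360,172,-2.4)"
```

```text
t 7.42 pos [ 506.4 -224.7  172.5] yaw 54.9 F [ 0.5  0.1 -2.1] j [-0.42  0.19 -0.1   1.29  0.    1.77] gw 13.0 gf 61.8552303314209
turn [ 0.  -0.  57.3] shift [-132.8   46.3    0.5]
```

Request:
send_rows(moves="0 0 10 -30 10 0 0; 0 0 20 -60 20 0 0; 0 0 30 -90 30 0 0; 0 0 40 -115 40 0 0; 0 0 50 -133 46 0 0")

```text
time: 8.05
tool_pos: [0.4688, -0.3604, 0.1718]
tool_rot: [-0.0, 0.999, 0.042, -0.0]
ft_force: [0.6, -0.4, -1.6]
grip_width: 0.15
grasp_force: 61.9
```

Request:
send_rows(moves="0 0 7.3 0 0 0 0; 0 0 7.3 0 0 40 0; 0 0 7.3 0 0 75 0; 0 0 7.3 0 0 75 0")

```text
time: 8.55
tool_pos: [0.4675, -0.3581, 0.094]
tool_rot: [-0.002, 1.0, -0.018, -0.003]
ft_force: [-0.3, 0.5, -2.5]
grip_width: 0.156
grasp_force: 61.8
```

Run:
```python
from h import *
st(); im,d,K,T=grab('top','t3.png');go(468,-360,68,-2.4)
```

```text
t 8.55 pos [ 467.5 -358.1   94. ] yaw -2.1 F [-0.3  0.5 -2.5] j [-0.65  0.28 -0.15  1.15  0.    2.52] gw 13.3 gf 61.829484701156616
turn [-0.1  0.1  0.3] shift [-0.5  1.  28.1]
```

View pics/t3.png

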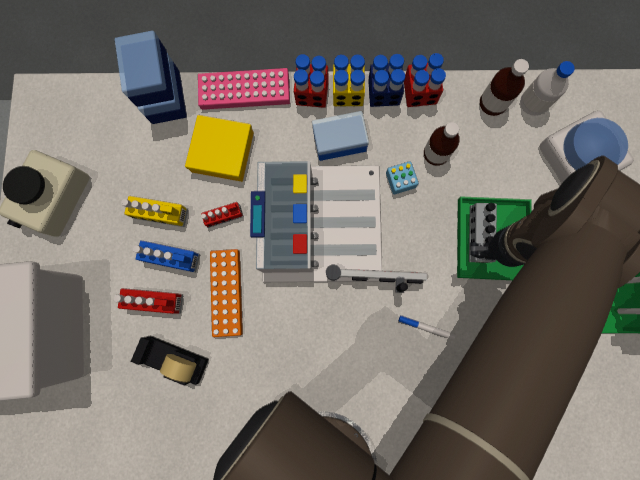

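The grey rack is above the tray's left slot at (483,232), inside the walls. The reader arm is wide open. I lower the rack and release it.

Request:
send_rows(moves="0 0 0 0 1 15 0; 0 0 0 0 1 24 0; 0 0 0 0 1 26 0; 0 0 0 0 1 26 0; 0 0 0 0 1 26 40")

```text
time: 9.22
tool_pos: [0.4695, -0.3617, 0.0712]
tool_rot: [0.0, 1.0, -0.019, 0.001]
ft_force: [-0.2, -0.1, -0.2]
grip_width: 0.351
grasp_force: 0.0
```

Request:
send_rows(moves="0 0 0 0 0 0 45; 0 0 0 0 0 0 45; 0 0 0 0 0 -50 45; 0 0 0 0 0 -110 45; 0 0 0 0 0 -150 45")

```text
time: 9.85
tool_pos: [0.4695, -0.3617, 0.2237]
tool_rot: [0.001, 1.0, -0.018, 0.001]
ft_force: [0.2, -0.4, -0.6]
grip_width: 0.528
grasp_force: 0.0
```

Run:
```python
from h import *
st(); im,d,K,T=grab('wrist');P=pts(d,K,T);z=P[...,2]
w=(d>0)&(P[...,0]>.42)&(P[...,0]<.62)&(P[...,1]>-.48)&(P[...,1]<-.32)
for lo,hi in((.046,.062),(.082,.094),(.095,.11)):
    k=w&(z>lo)&(z<hi);print(k.sum(),rect(P[k]) if k.sum()>5 else '',np.median(z[k]) if k.any() else '')
go(530,180,330,95)
```

```text
t 9.85 pos [ 469.5 -361.7  223.7] yaw -2.1 F [ 0.2 -0.4 -0.6] j [-0.66  0.25  0.1   1.41  0.    2.52] gw 45.1 gf 0.0
8011 (array([ 526. , -365.2]), array([ 46.1, 129.3]), 177.9) 0.05341629167991424
2230 (array([ 536. , -365.6]), array([16.6, 99.2]), 177.8) 0.08836988093944789
846 (array([ 478. , -363.5]), array([13.6, 27.5]), 178.3) 0.09830058344075673
turn [  0.6  -0.1 -97.1] shift [  40.2 -543.8 -104. ]
```

The grey rack stands in the tray at tray coordinates (9, 36) mm, upright. Now to the waiting racks.

Request:
send_rows(moves="0 0 -9 -2 -60 -40 50; 0 0 -18 -4 -122 -70 50; 0 0 -28 -8 -184 -90 50; 0 0 -38 -11 -247 -105 50; 0 0 -48 -13 -309 -110 50")

```text
time: 10.52
tool_pos: [0.4674, -0.0706, 0.329]
tool_rot: [0.001, 0.92, 0.392, 0.001]
ft_force: [-0.6, -0.5, 0.3]
grip_width: 0.586
grasp_force: 0.0
```

Request:
send_rows(moves="0 0 -9 44 -43 0 50; 0 0 -18 88 -86 0 50; 0 0 -27 132 -129 -10 50; 0 0 -36 176 -172 -15 50; 0 0 -44 219 -215 -16 50")

```text
time: 11.15
tool_pos: [0.4653, 0.2368, 0.3444]
tool_rot: [0.0, 0.706, 0.708, 0.001]
ft_force: [1.6, -0.4, 0.0]
grip_width: 0.58
grasp_force: 0.0
```

Request:
send_rows(moves="0 0 0 0 0 0 50; 0 0 0 0 0 0 50")

```text
time: 11.4
tool_pos: [0.4654, 0.2347, 0.3437]
tool_rot: [0.0, 0.708, 0.706, -0.0]
ft_force: [0.4, -0.4, 0.5]
grip_width: 0.585
grasp_force: 0.0
```

```bash
cat > racks.py <<'E'
from h import *; from m import masks
def racks(save=None,cam='wrist'):
    st(); im,d,K,T=grab(cam,save);P=pts(d,K,T);z=P[...,2];M=masks(im)
    for c in('red','blue','yellow'):
        w=(d>0)&M[c]&(P[...,0]>.3)&(P[...,0]<.65)&(P[...,1]>.255)&(P[...,1]<.52)
        t=w&(z>.088)&(z<.105);k=w&(z>.046)&(z<.058)
        if t.sum()>5: print(c,'tab',t.sum(),rect(P[t]),np.median(z[t]).round(4),'body',rect(P[k]),np.median(z[k]).round(4))
E
python3 -c "
from racks import *
racks('w4.png')
"
```

```text
t 11.4 pos [465.4 234.7 343.7] yaw 89.9 F [ 0.4 -0.4  0.5] j [ 0.47  0.15  0.23  1.66 -0.    2.04] gw 49.9 gf 0.0
red tab 528 (array([364.3, 348.7]), array([13.8, 28.1]), 85.5) 0.0943 body (array([367.2, 375.1]), array([44.5, 86.1]), 85.2) 0.0494
blue tab 419 (array([462.1, 315.5]), array([13.1, 26.8]), 79.1) 0.0945 body (array([471.2, 359.9]), array([ 43.6, 122.1]), 78.4) 0.0495
yellow tab 520 (array([571.6, 348.4]), array([14.2, 28.3]), 81.1) 0.0945 body (array([575.8, 375.7]), array([45.2, 88.8]), 80.3) 0.0496
```

View pics/w4.png

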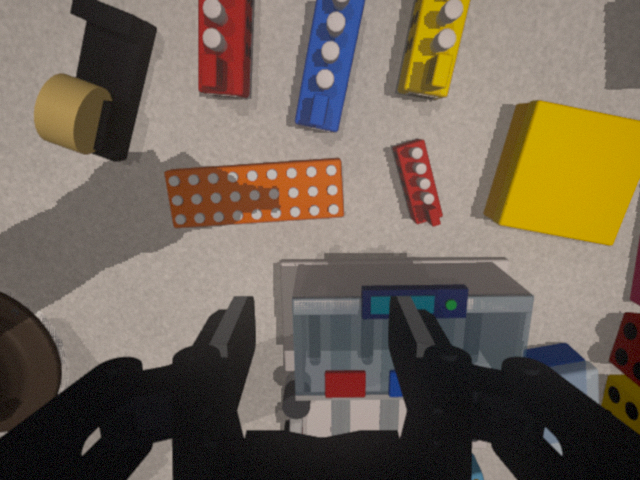

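The wrist view shows the racks with their tabs at about (212,75) red, (318,105) blue and (438,70) yellow. All three sources agree, and the small red look-alike is at (418,180). I take blue first.

Request:
send_rows(moves="0 0 5 40 -3 30 50; 0 0 11.4 81 -3 80 50; 0 0 11.4 81 -3 140 50; 0 0 11.4 81 -3 200 50; 0 0 11.4 81 -3 250 50")

```text
time: 12.08
tool_pos: [0.4627, 0.3136, 0.0919]
tool_rot: [0.0, 0.775, 0.631, -0.0]
ft_force: [0.1, 0.6, 0.7]
grip_width: 0.589
grasp_force: 0.0
```

```bash
python3 -c "
from racks import *
racks(); go(462,316.5,62,78.5)
"
```

```text
t 12.07 pos [462.7 313.6  91.9] yaw 78.3 F [0.1 0.6 0.7] j [ 0.6   0.22 -0.23  1.12 -0.    2.37] gw 50.3 gf 0.0
red tab 3034 (array([364.5, 349.1]), array([15. , 27.6]), 85.3) 0.0941 body (array([368.1, 391.2]), array([ 46.3, 117.6]), 85.0) 0.0494
blue tab 1353 (array([462.7, 320.3]), array([13.9, 18.4]), 77.1) 0.0943 body (array([471.8, 362.8]), array([ 44.6, 126.9]), 78.2) 0.0494
yellow tab 3707 (array([571. , 348.5]), array([14.9, 27.5]), 79.9) 0.0943 body (array([574.7, 370.7]), array([46.1, 77.6]), 80.2) 0.0495
turn [-0.4  0.4 -0.2] shift [ 5.6  1.4 23.2]
```

```bash
python3 -c "
from h import *
st()"
```

```text
t 12.12 pos [459.7 311.5  85.3] yaw 78.3 F [-2.6 -1.1 -5.1] j [ 0.6   0.23 -0.24  1.11 -0.    2.37] gw 50.3 gf 0.0
```

Request:
send_rows(moves="0 0 0 0 0 0 50; 0 0 0 0 0 0 50")

```text
time: 12.38
tool_pos: [0.4646, 0.3159, 0.0969]
tool_rot: [0.0, 0.775, 0.632, 0.002]
ft_force: [1.1, -0.5, 0.8]
grip_width: 0.582
grasp_force: 0.0
```

```bash
python3 -c "
from h import *
st(); go(462,316.5,62,78.5)"
```

```text
t 12.38 pos [464.6 315.9  96.9] yaw 78.4 F [ 1.1 -0.5  0.8] j [ 0.6   0.22 -0.22  1.12 -0.    2.37] gw 49.7 gf 0.0
turn [ 0.2 -0.2 -0.1] shift [-0.  -2.8 34.9]
```

Request:
send_rows(moves="0 0 0 1 -2 15 50; 0 0 0 1 -2 28 50; 0 0 0 1 -2 33 50; 0 0 0 1 -2 33 50; 0 0 0 1 -2 33 0")

```text
time: 13.0
tool_pos: [0.4611, 0.3172, 0.0611]
tool_rot: [0.0, 0.774, 0.633, 0.0]
ft_force: [1.2, -0.3, -0.4]
grip_width: 0.387
grasp_force: 0.0
```

Request:
send_rows(moves="0 0 0 0 0 0 0; 0 0 0 0 0 0 0; 0 0 0 0 0 0 0; 0 0 0 0 0 0 0")

```text
time: 13.5
tool_pos: [0.4612, 0.3171, 0.0611]
tool_rot: [0.0, 0.775, 0.633, 0.0]
ft_force: [0.1, 0.2, 2.0]
grip_width: 0.155
grasp_force: 60.2
```

Request:
send_rows(moves="0 0 0 0 0 -20 0; 0 0 0 0 0 -60 0; 0 0 0 0 0 -105 0; 0 0 0 0 0 -150 0; 0 0 0 0 0 -155 0")

```text
time: 14.12
tool_pos: [0.462, 0.3178, 0.2191]
tool_rot: [0.0, 0.774, 0.633, 0.003]
ft_force: [1.0, -0.2, -2.6]
grip_width: 0.153
grasp_force: 59.6
```

```bash
python3 -c "
from racks import *
racks(); go(556,-111,218,90.7)"
```

```text
t 14.12 pos [462.  317.8 219.1] yaw 78.5 F [ 1.  -0.2 -2.6] j [0.6  0.19 0.01 1.39 0.   2.37] gw 13.1 gf 59.64899182319641
red tab 854 (array([364.6, 349.2]), array([14.1, 26.9]), 86.6) 0.0942 body (array([368.9, 396.3]), array([ 45. , 128.4]), 85.0) 0.0494
yellow tab 903 (array([570.8, 348.8]), array([13.8, 26.8]), 78.7) 0.0945 body (array([577.8, 389.3]), array([ 45.5, 114.9]), 80.0) 0.0495
turn [  0.1  -0.1 -12.2] shift [-401.   178.1   -0.9]
```

Request:
send_rows(moves="0 0 0 -40 18 0 0; 0 0 0 -95 42 0 0; 0 0 0 -150 66 0 0; 0 0 0 -205 91 0 0; 0 0 0 -260 115 0 0")

```text
time: 14.8
tool_pos: [0.521, 0.0374, 0.2136]
tool_rot: [-0.001, 0.774, 0.633, -0.001]
ft_force: [1.0, -0.3, -1.2]
grip_width: 0.158
grasp_force: 59.5
```

Request:
send_rows(moves="0 0 -4 -50 22 0 0; 0 0 -8 -95 42 0 0; 0 0 -12.2 -141 63 0 0; 0 0 -12.2 -141 63 0 0; 0 0 -12.2 -141 63 0 0")

```text
time: 15.42
tool_pos: [0.5545, -0.1112, 0.2141]
tool_rot: [-0.001, 0.703, 0.711, -0.001]
ft_force: [0.3, -0.1, -2.2]
grip_width: 0.157
grasp_force: 59.7
```

```bash
python3 -c "
from h import *
st(); go(556,-111,100,90.7)"
```

```text
t 15.43 pos [ 554.5 -111.2  214.1] yaw 90.6 F [ 0.3 -0.1 -2.2] j [-0.2   0.21  0.02  1.39  0.    1.36] gw 13.4 gf 59.665741324424744
turn [-0.2 -0.1 -0.1] shift [  0.    1.9 114.1]
```

Request:
send_rows(moves="0 0 0 0 1 50 0; 0 0 0 0 1 100 0; 0 0 0 0 1 130 0; 0 0 0 0 1 136 0; 0 0 0 0 1 136 0")

```text
time: 16.05
tool_pos: [0.5564, -0.1105, 0.0804]
tool_rot: [0.0, 0.702, 0.712, 0.0]
ft_force: [1.0, -0.2, -1.0]
grip_width: 0.154
grasp_force: 59.6
```

Run:
```python
from h import *
st();im,d,K,T=grab('top','t4.png');cv2.imwrite('pics/t4c.png',cv2.resize(im[150:295,240:420],None,fx=4,fy=4)[:,:,::-1])
```

```text
t 16.05 pos [ 556.4 -110.5   80.4] yaw 90.8 F [ 1.  -0.2 -1. ] j [-0.2   0.25 -0.23  1.1   0.    1.36] gw 13.2 gf 59.56959843635559
```

View pics/t4c.png

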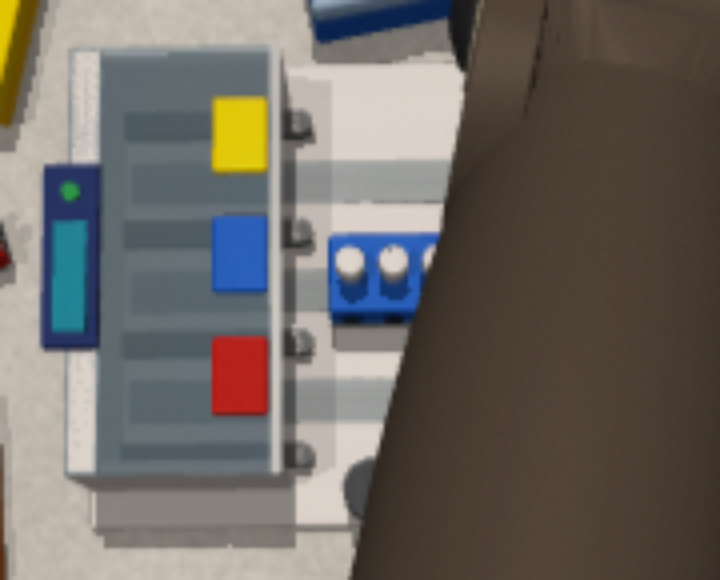

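Run:
```python
from h import *; from m import masks
im,d,K,T=grab('top');P=pts(d,K,T);z=P[...,2];M=masks(im)['blue']
w=np.zeros_like(M);w[195:240,318:360]=1;k=w&M&(z>.058)&(z<.075);print(k.sum(),rect(P[k]),np.median(z[k]),np.percentile(P[k],[2,98],0)); go(555.5,-111,78,90.7)
w=np.zeros_like(M);w[150:280,308:322]=1
for a,b in((175,188),(202,215),(230,242),(257,271)):
    w=np.zeros_like(M);w[a:b,312:319]=1;k=w&(z>.026)&(z<.04);print(k.sum(),np.median(P[k],0))
```

```text
317 (array([552.6, -28.5]), array([42.6, 61.1]), 90.1) 0.06999303462023287 [[ 0.53149203 -0.05214958  0.06043968]
 [ 0.5733866   0.00200827  0.07383436]]
turn [0.1 0.  0. ] shift [ 0.1 -1.9  3.6]
35 [0.65141824 0.02241354 0.03232436]
34 [0.58535928 0.02192532 0.03188915]
38 [0.51973292 0.02152667 0.03169275]
43 [0.45404945 0.02114751 0.03243311]
```

Request:
send_rows(moves="0 0 0 20 0 3 0; 0 0 0 45 0 3 0; 0 0 0 70 0 3 0; 0 0 0 95 0 3 0; 0 0 0 108 0 3 0")

```text
time: 16.77
tool_pos: [0.5553, -0.0016, 0.0776]
tool_rot: [0.0, 0.702, 0.712, 0.001]
ft_force: [0.3, -0.5, -2.2]
grip_width: 0.15
grasp_force: 59.7
```

Request:
send_rows(moves="0 0 0 0 0 0 0; 0 0 0 3 0 0 0; 0 0 0 6 0 0 0; 0 0 0 6 0 0 0")

```text
time: 17.27
tool_pos: [0.555, 0.0023, 0.0768]
tool_rot: [-0.0, 0.703, 0.711, -0.0]
ft_force: [-0.3, 0.6, -1.9]
grip_width: 0.154
grasp_force: 59.7
```

Request:
send_rows(moves="0 0 0 2 0 0 0; 0 0 0 4 0 0 0; 0 0 0 4 0 0 0")

```text
time: 17.65
tool_pos: [0.5549, 0.0067, 0.0769]
tool_rot: [-0.0, 0.703, 0.711, -0.0]
ft_force: [-0.4, -0.2, -2.4]
grip_width: 0.155
grasp_force: 59.7
```

```bash
python3 -c "
from h import *
st()"
```

```text
t 17.65 pos [554.9   6.7  76.9] yaw 90.7 F [-0.4 -0.2 -2.4] j [ 0.01  0.23 -0.26  1.08 -0.    1.57] gw 13.3 gf 59.65084433555603
```

Request:
send_rows(moves="0 0 0 1.5 0 0 0; 0 0 0 3 0 0 0; 0 0 0 3 0 0 0")

```text
time: 18.02
tool_pos: [0.5549, 0.0097, 0.0769]
tool_rot: [-0.0, 0.703, 0.711, -0.0]
ft_force: [1.4, -0.5, -1.9]
grip_width: 0.157
grasp_force: 59.7
```

Request:
send_rows(moves="0 0 0 1.5 0 0 0; 0 0 0 3 0 0 0; 0 0 0 3 0 0 0")

```text
time: 18.4
tool_pos: [0.555, 0.0114, 0.0772]
tool_rot: [0.001, 0.703, 0.711, -0.001]
ft_force: [1.0, -5.5, -1.2]
grip_width: 0.156
grasp_force: 60.0
```

Run:
```python
from h import *; from m import masks
st()
im,d,K,T=grab('wrist');P=pts(d,K,T);z=P[...,2];M=masks(im)
for c in('blue','yellow','red'):
    k=M[c]&(z>.12)&(z<.13)&(d>0);print(c,rect(P[k]) if k.sum()>20 else '')
```

```text
t 18.4 pos [555.   11.4  77.2] yaw 90.7 F [ 1.  -5.5 -1.2] j [ 0.02  0.23 -0.26  1.08 -0.    1.58] gw 13.3 gf 59.990907311439514
blue (array([553.8,  46.6]), array([30.1, 42. ]), 179.8)
yellow (array([616.5,  47.4]), array([29.8, 36.7]), 0.6)
red (array([490.5,  45.7]), array([30. , 38.5]), 0.6)
```

Blue is home: contact at y ≈ 11.4 mm with 5.5 N. I release it and go for red.

Request:
send_rows(moves="0 0 0 -0.5 0 1.5 0; 0 0 0 -0.5 0 1.5 0; 0 0 0 -0.5 0 1.5 45; 0 0 0 -0.5 0 1.5 45; 0 0 0 -0.5 0 1.5 45")

```text
time: 19.08
tool_pos: [0.5549, 0.0123, 0.0754]
tool_rot: [-0.0, 0.703, 0.711, 0.0]
ft_force: [0.3, -0.8, 0.4]
grip_width: 0.529
grasp_force: 0.0
```

Request:
send_rows(moves="0 0 0 0 0 -20 45; 0 0 0 0 0 -70 45; 0 0 0 0 0 -130 45; 0 0 0 50 -30 -155 50; 0 0 0 100 -57 -155 50")

```text
time: 19.7
tool_pos: [0.4973, 0.1124, 0.233]
tool_rot: [0.001, 0.704, 0.711, 0.002]
ft_force: [1.0, 1.0, -0.2]
grip_width: 0.586
grasp_force: 0.0
```

Request:
send_rows(moves="0 0 1 50 -27 0 50; 0 0 2 100 -53 0 50; 0 0 3 150 -80 10 50; 0 0 5.7 200 -107 30 50; 0 0 5.7 240 -129 60 50")

```text
time: 20.32
tool_pos: [0.3639, 0.3522, 0.1707]
tool_rot: [-0.0, 0.737, 0.676, 0.001]
ft_force: [1.1, 0.6, -0.6]
grip_width: 0.587
grasp_force: 0.0
```

Request:
send_rows(moves="0 0 0 0 0 0 50; 0 0 0 0 0 0 50")

```text
time: 20.58
tool_pos: [0.3648, 0.3499, 0.1706]
tool_rot: [0.0, 0.737, 0.676, -0.0]
ft_force: [-0.5, 0.2, 0.9]
grip_width: 0.589
grasp_force: 0.0
```

```bash
python3 -c "
from racks import *
racks(); go(364.5,350.5,62,85)"
```

```text
t 20.57 pos [364.8 349.9 170.6] yaw 85.0 F [-0.5  0.2  0.9] j [ 0.76  0.1  -0.21  1.27 -0.    2.42] gw 50.3 gf 0.0
red tab 1060 (array([364.2, 349.8]), array([14.1, 26.6]), 85.4) 0.0943 body (array([368. , 396.9]), array([ 44.7, 127.4]), 84.9) 0.0494
turn [ 0. -0. -0.] shift [  0.8  -1.  109.1]
```

Request:
send_rows(moves="0 0 0 1 -0.5 40 50; 0 0 0 1 -0.5 80 50; 0 0 0 1 -0.5 103 50; 0 0 0 1 -0.5 109 50; 0 0 0 1 -0.5 109 50")

```text
time: 21.25
tool_pos: [0.3653, 0.3507, 0.0623]
tool_rot: [-0.0, 0.738, 0.675, 0.001]
ft_force: [0.1, 0.7, -0.4]
grip_width: 0.591
grasp_force: 0.0
```

Request:
send_rows(moves="0 0 0 0 0 0 0; 0 0 0 0 0 0 0; 0 0 0 0 0 0 0; 0 0 0 0 0 0 0; 0 0 0 0 0 0 0")

```text
time: 21.88
tool_pos: [0.3649, 0.3514, 0.0626]
tool_rot: [0.0, 0.737, 0.676, 0.001]
ft_force: [-1.0, -0.4, 5.8]
grip_width: 0.157
grasp_force: 59.6
```

Request:
send_rows(moves="0 0 0 0 0 -20 0; 0 0 0 0 0 -60 0; 0 0 0 0 0 -105 0; 0 0 0 0 0 -150 0; 0 0 0 0 0 -155 0")

```text
time: 22.5
tool_pos: [0.3654, 0.3519, 0.2196]
tool_rot: [0.0, 0.737, 0.676, 0.003]
ft_force: [0.8, 0.1, -2.3]
grip_width: 0.153
grasp_force: 58.9
```

```bash
python3 -c "
from racks import *
racks(); go(490,-111,216,90.7)"
```

```text
t 22.5 pos [365.4 351.9 219.6] yaw 85.0 F [ 0.8  0.1 -2.3] j [ 0.77  0.09 -0.11  1.37 -0.    2.42] gw 13.0 gf 58.88708531856537
yellow tab 890 (array([570.9, 349. ]), array([15. , 27.2]), 80.8) 0.0943 body (array([578.3, 396.3]), array([ 46.1, 128.2]), 80.6) 0.0496
turn [ 0.1 -0.1 -5.7] shift [-449.8  164.9    1.4]
```

Request:
send_rows(moves="0 0 0 -45 16 0 0; 0 0 0 -102 37 0 0; 0 0 0 -160 58 0 0; 0 0 0 -218 80 0 0; 0 0 0 -275 101 0 0")

```text
time: 23.18
tool_pos: [0.4403, 0.0661, 0.2144]
tool_rot: [-0.001, 0.737, 0.676, -0.001]
ft_force: [0.6, 0.7, -1.9]
grip_width: 0.154
grasp_force: 58.9
```

Request:
send_rows(moves="0 0 -2 -55 20 0 0; 0 0 -4 -110 40 0 0; 0 0 -5.7 -155 57 0 0; 0 0 -5.7 -174 64 0 0; 0 0 -5.7 -174 64 0 0")

```text
time: 23.8
tool_pos: [0.489, -0.1114, 0.2147]
tool_rot: [-0.001, 0.704, 0.711, -0.001]
ft_force: [-0.2, 0.0, -3.1]
grip_width: 0.153
grasp_force: 58.9
```

Request:
send_rows(moves="0 0 0 0 0 0 0; 0 0 0 0 0 50 0; 0 0 0 0 0 95 0; 0 0 0 0 0 110 0; 0 0 0 0 0 110 0")

```text
time: 24.42
tool_pos: [0.4891, -0.1099, 0.1063]
tool_rot: [-0.001, 0.702, 0.712, -0.0]
ft_force: [0.2, -0.0, -2.5]
grip_width: 0.154
grasp_force: 59.2
```

Run:
```python
from h import *; from m import masks
st();go(490,-111,78,90.7)
im,d,K,T=grab('top');P=pts(d,K,T);z=P[...,2];M=masks(im)['red']
w=np.zeros_like(M);w[225:275,315:370]=1;k=w&M&(z>.065)&(z<.11);print(k.sum(),rect(P[k]) if k.sum()>9 else '',np.median(z[k]))
```

```text
t 24.43 pos [ 489.1 -109.9  106.3] yaw 90.8 F [ 0.2 -0.  -2.5] j [-0.22  0.11 -0.33  1.13  0.    1.34] gw 13.1 gf 59.15447115898132
turn [-0.1 -0.   0.1] shift [-1.1  1.  28.3]
429 (array([485.2, -31.9]), array([45.1, 66. ]), 90.3) 0.09405138471077112
```

Request:
send_rows(moves="0 0 0 0 2 15 0; 0 0 0 0 2 25 0; 0 0 0 0 2 27 0; 0 0 0 20 2 27 0; 0 0 0 45 2 27 0")

```text
time: 25.1
tool_pos: [0.4911, -0.0657, 0.0795]
tool_rot: [0.0, 0.703, 0.711, 0.0]
ft_force: [-0.3, 1.0, -2.3]
grip_width: 0.16
grasp_force: 59.2
```

Request:
send_rows(moves="0 0 0 25 0 0 0; 0 0 0 45 0 0 0; 0 0 0 58 0 0 0; 0 0 0 65 0 0 0; 0 0 0 65 0 0 0")

```text
time: 25.72
tool_pos: [0.4902, -0.0007, 0.0794]
tool_rot: [0.0, 0.703, 0.711, -0.0]
ft_force: [0.1, -0.6, -0.8]
grip_width: 0.154
grasp_force: 59.2
```

```bash
python3 -c "
from h import *
st()"
```

```text
t 25.73 pos [490.2  -0.7  79.4] yaw 90.7 F [ 0.1 -0.6 -0.8] j [-0.    0.11 -0.4   1.07 -0.    1.56] gw 13.1 gf 59.17023003101349
```

Expect contact near y ≈ 11 mm again, so I creep.

Request:
send_rows(moves="0 0 0 3 0 0 0; 0 0 0 6 0 1 0; 0 0 0 8 0 1 0; 0 0 0 8 0 1 0")

```text
time: 26.22
tool_pos: [0.4901, 0.0072, 0.0784]
tool_rot: [-0.0, 0.703, 0.711, -0.0]
ft_force: [0.3, -0.5, -3.2]
grip_width: 0.155
grasp_force: 59.2
```

Request:
send_rows(moves="0 0 0 1.5 0 0 0; 0 0 0 3 0 0 0; 0 0 0 3 0 0 0")

```text
time: 26.6
tool_pos: [0.4901, 0.0103, 0.0784]
tool_rot: [0.0, 0.703, 0.711, 0.0]
ft_force: [-0.2, 0.3, -2.1]
grip_width: 0.154
grasp_force: 59.2
```

Request:
send_rows(moves="0 0 0 1 0 0 0; 0 0 0 2 0 0 0; 0 0 0 2 0 0 0")

```text
time: 26.98
tool_pos: [0.4901, 0.0113, 0.0786]
tool_rot: [0.001, 0.703, 0.711, -0.001]
ft_force: [-0.4, -5.0, -0.4]
grip_width: 0.155
grasp_force: 59.5
```

Request:
send_rows(moves="0 0 0 -0.5 0 1.5 0; 0 0 0 -0.5 0 1.5 0; 0 0 0 -0.5 0 1.5 45; 0 0 0 -0.5 0 1.5 45; 0 0 0 -0.5 0 1.5 45")

```text
time: 27.6
tool_pos: [0.4901, 0.012, 0.0768]
tool_rot: [-0.0, 0.703, 0.711, 0.0]
ft_force: [-0.1, 0.8, -0.5]
grip_width: 0.527
grasp_force: 0.0
```

Request:
send_rows(moves="0 0 0 0 0 -20 45; 0 0 0 0 0 -70 45; 0 0 0 0 0 -130 45; 0 0 0 50 12 -155 50; 0 0 0 100 25 -155 50")

```text
time: 28.22
tool_pos: [0.5154, 0.1131, 0.235]
tool_rot: [0.001, 0.704, 0.711, 0.002]
ft_force: [1.4, -0.9, -0.3]
grip_width: 0.581
grasp_force: 0.0
```

Request:
send_rows(moves="0 0 3 50 12 0 50; 0 0 6 100 25 0 50; 0 0 9 150 38 10 50; 0 0 10.2 200 51 30 50; 0 0 10.2 239 60 60 50")

```text
time: 28.85
tool_pos: [0.5716, 0.3543, 0.1717]
tool_rot: [-0.0, 0.763, 0.646, 0.001]
ft_force: [0.4, -0.1, -0.2]
grip_width: 0.584
grasp_force: 0.0
```

Request:
send_rows(moves="0 0 0 0 0 0 50; 0 0 0 0 0 0 50")

```text
time: 29.1
tool_pos: [0.5708, 0.3515, 0.1719]
tool_rot: [0.0, 0.763, 0.646, -0.0]
ft_force: [0.3, -0.6, 0.8]
grip_width: 0.585
grasp_force: 0.0
```

```bash
python3 -c "
from racks import *
racks(); go(571,351,62,80.5)"
```

```text
t 29.1 pos [570.8 351.5 171.9] yaw 80.5 F [ 0.3 -0.6  0.8] j [ 0.55  0.41  0.2   1.36 -0.    2.29] gw 49.9 gf 0.0
yellow tab 1000 (array([571.9, 349.1]), array([13.7, 26.8]), 80.9) 0.0943 body (array([579.7, 396.1]), array([ 45.1, 128.1]), 80.3) 0.0494
turn [ 0. -0. -0.] shift [-2.000e-01 -1.000e-01  1.107e+02]
```

Request:
send_rows(moves="0 0 0 -1 0.5 40 50; 0 0 0 -1 0.5 80 50; 0 0 0 -1 0.5 103 50; 0 0 0 -1 0.5 109 50; 0 0 0 -1 0.5 109 50")

```text
time: 29.78
tool_pos: [0.5719, 0.3502, 0.0644]
tool_rot: [0.0, 0.764, 0.646, 0.001]
ft_force: [0.0, -0.4, -0.3]
grip_width: 0.584
grasp_force: 0.0
```

Request:
send_rows(moves="0 0 0 0 0 0 0; 0 0 0 0 0 0 0; 0 0 0 0 0 0 0; 0 0 0 0 0 0 0; 0 0 0 0 0 0 0")

```text
time: 30.4
tool_pos: [0.5722, 0.3509, 0.0643]
tool_rot: [0.0, 0.763, 0.646, 0.001]
ft_force: [1.3, -1.0, 6.2]
grip_width: 0.153
grasp_force: 59.4
```

Request:
send_rows(moves="0 0 0 0 0 -20 0; 0 0 0 0 0 -60 0; 0 0 0 0 0 -105 0; 0 0 0 0 0 -150 0; 0 0 0 0 0 -155 0")

```text
time: 31.02
tool_pos: [0.5723, 0.3514, 0.2214]
tool_rot: [0.0, 0.763, 0.646, 0.003]
ft_force: [0.4, 0.1, -2.7]
grip_width: 0.153
grasp_force: 58.8
```

```bash
python3 -c "
from h import *
st(); go(622,-111,216,90.7)"
```

```text
t 31.02 pos [572.3 351.4 221.4] yaw 80.5 F [ 0.4  0.1 -2.7] j [0.55 0.41 0.31 1.47 0.   2.29] gw 13.1 gf 58.79612982273102
turn [  0.2  -0.2 -10.2] shift [-447.8  125.4    4.3]
```

Request:
send_rows(moves="0 0 0 -45 13 0 0; 0 0 0 -100 28 0 0; 0 0 0 -157 44 0 0; 0 0 0 -214 60 0 0; 0 0 0 -270 76 0 0")

```text
time: 31.65
tool_pos: [0.6008, 0.0699, 0.2157]
tool_rot: [-0.001, 0.763, 0.646, -0.001]
ft_force: [0.6, 0.4, -2.4]
grip_width: 0.158
grasp_force: 58.8
```

Request:
send_rows(moves="0 0 -3 -55 15 0 0; 0 0 -6 -110 31 0 0; 0 0 -10.2 -155 44 0 0; 0 0 -10.2 -176 50 0 0; 0 0 -10.2 -176 50 0 0")

```text
time: 32.28
tool_pos: [0.6214, -0.1111, 0.2162]
tool_rot: [-0.001, 0.704, 0.71, -0.001]
ft_force: [0.2, -0.0, -1.9]
grip_width: 0.154
grasp_force: 58.8
```

Request:
send_rows(moves="0 0 0 0 0 0 0; 0 0 0 0 0 50 0; 0 0 0 0 0 95 0; 0 0 0 0 0 110 0; 0 0 0 0 0 110 0")

```text
time: 32.9
tool_pos: [0.6215, -0.109, 0.1076]
tool_rot: [-0.001, 0.702, 0.712, -0.0]
ft_force: [0.2, -0.7, -1.0]
grip_width: 0.155
grasp_force: 58.9
```

Run:
```python
from h import *; from m import masks
st();go(622,-111,80,90.7)
im,d,K,T=grab('top');P=pts(d,K,T);z=P[...,2];M=masks(im)['yellow']
w=np.zeros_like(M);w[160:210,315:370]=1;k=w&M&(z>.065)&(z<.11);print(k.sum(),rect(P[k]) if k.sum()>9 else '',np.median(z[k]))
```

```text
t 32.9 pos [ 621.5 -109.   107.6] yaw 90.8 F [ 0.2 -0.7 -1. ] j [-0.17  0.35 -0.02  1.2   0.    1.38] gw 13.2 gf 58.93467843532562
turn [-0.1 -0.   0.1] shift [-2.   0.5 27.6]
262 (array([617.5, -20.4]), array([44.8, 45.5]), 178.9) 0.09371990520596274
```

Request:
send_rows(moves="0 0 0 0 1 15 0; 0 0 0 0 1 24 0; 0 0 0 0 1 26 0; 0 0 0 20 1 26 0; 0 0 0 45 1 26 0")

```text
time: 33.58
tool_pos: [0.6224, -0.0643, 0.0822]
tool_rot: [0.0, 0.703, 0.711, 0.0]
ft_force: [0.7, -1.1, -1.4]
grip_width: 0.158
grasp_force: 59.0
```

Request:
send_rows(moves="0 0 0 25 0 0 0; 0 0 0 45 0 0 0; 0 0 0 58 0 0 0; 0 0 0 65 0 0 0; 0 0 0 65 0 0 0")

```text
time: 34.2
tool_pos: [0.6216, 0.0001, 0.0819]
tool_rot: [0.0, 0.703, 0.711, -0.0]
ft_force: [-0.3, -0.4, -2.3]
grip_width: 0.155
grasp_force: 59.0
```

Request:
send_rows(moves="0 0 0 3 0 0 0; 0 0 0 6 0 1 0; 0 0 0 8 0 1 0; 0 0 0 8 0 1 0")

```text
time: 34.7
tool_pos: [0.6214, 0.0079, 0.0808]
tool_rot: [-0.0, 0.703, 0.711, -0.0]
ft_force: [-0.4, -0.3, -2.6]
grip_width: 0.156
grasp_force: 59.0
```

Request:
send_rows(moves="0 0 0 1.5 0 0 0; 0 0 0 2.5 0 0 0; 0 0 0 2.5 0 0 0")

```text
time: 35.08
tool_pos: [0.6214, 0.0105, 0.0809]
tool_rot: [0.0, 0.703, 0.711, 0.0]
ft_force: [0.2, 0.1, -2.8]
grip_width: 0.151
grasp_force: 59.0
```

Request:
send_rows(moves="0 0 0 1 0 0 0; 0 0 0 2 0 0 0; 0 0 0 2 0 0 0")

```text
time: 35.45
tool_pos: [0.6214, 0.0125, 0.0809]
tool_rot: [-0.0, 0.703, 0.711, -0.0]
ft_force: [0.4, -0.5, -1.7]
grip_width: 0.156
grasp_force: 59.0
```

Request:
send_rows(moves="0 0 0 -0.5 0 1.5 0; 0 0 0 -0.5 0 1.5 0; 0 0 0 -0.5 0 1.5 45; 0 0 0 -0.5 0 1.5 45; 0 0 0 -0.5 0 1.5 45")

```text
time: 36.08
tool_pos: [0.6215, 0.0119, 0.0796]
tool_rot: [0.0, 0.703, 0.711, 0.0]
ft_force: [0.4, -0.1, -0.0]
grip_width: 0.527
grasp_force: 0.0
```

Request:
send_rows(moves="0 0 0 0 0 -20 45; 0 0 0 0 0 -70 45; 0 0 0 0 0 -130 45; 0 0 0 -50 -30 -155 32; 0 0 0 -100 -70 -155 32")

```text
time: 36.7
tool_pos: [0.5551, -0.0879, 0.2369]
tool_rot: [0.002, 0.702, 0.712, 0.001]
ft_force: [1.1, -0.5, -0.3]
grip_width: 0.376
grasp_force: 0.0
```

Request:
send_rows(moves="0 0 0 0 0 0 32; 0 0 0 0 0 0 32")

```text
time: 36.95
tool_pos: [0.5541, -0.0872, 0.2346]
tool_rot: [0.0, 0.703, 0.711, 0.0]
ft_force: [0.2, 0.6, -0.1]
grip_width: 0.373
grasp_force: 0.0
```

Run:
```python
from h import *; from m import masks
st();im,d,K,T=grab('top','t5.png');P=pts(d,K,T);z=P[...,2];M=masks(im)
for c in M:
    w=np.zeros_like(M[c]);w[170:265,300:345]=1
    k=w&M[c]&(z>.1)&(z<.118)
    if k.sum()>9:print(c,'tab',k.sum(),rect(P[k]),np.median(z[k]))
w=np.zeros((480,640),bool);w[265:300,380:425]=1;k=w&(z>.108)&(z<.125);print('knob',k.sum(),rect(P[k]) if k.sum()>5 else '')
im,d,K,T=grab('wrist','w5.png');P=pts(d,K,T);z=P[...,2]
k=(z>.108)&(z<.122)&(P[...,0]<.46)&(P[...,0]>.36)&(P[...,1]<-.1)&(d>0);print('knobw',k.sum(),rect(P[k]) if k.sum()>5 else '')
```

```text
t 36.95 pos [554.1 -87.2 234.6] yaw 90.6 F [ 0.2  0.6 -0.1] j [-0.16  0.19  0.05  1.42  0.    1.4 ] gw 31.8 gf 0.0
red tab 54 (array([487.6,  16.1]), array([13.2, 17.6]), 86.9) 0.11035726920177519
yellow tab 89 (array([619. ,  12.1]), array([14. , 26.8]), 92.7) 0.11012134425195397
blue tab 90 (array([549.4,  11.8]), array([13.3, 26.3]), 89.9) 0.11014185828928569
white tab 55 (array([547. ,  29.8]), array([  2.3, 206.7]), 0.5) 0.11703711791597304
knob 0 
knobw 587 (array([ 398.9, -173.1]), array([17. , 17.5]), 78.9)
```

View pics/t5.png

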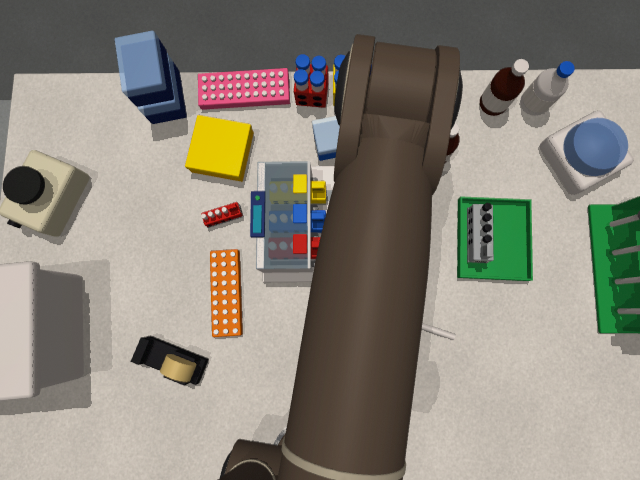

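All three racks are home (tabs at (318,190), (318,218), (315,243)). The grey rack stands in the tray at (480,232). Now the reader arm goes back.

```bash
python3 -c "
from h import *
go(399,-173,76,77)"
```

```text
turn [-0.  -0.  13.7] shift [ -84.6 -156.6  158.1]
```

Request:
send_rows(moves="0 0 4 -25 -45 0 32; 0 0 8 -50 -95 0 32; 0 0 12 -75 -140 0 32; 0 0 13.7 -85 -157 0 32; 0 0 13.7 -85 -157 0 32")

```text
time: 37.67
tool_pos: [0.3983, -0.1739, 0.2346]
tool_rot: [0.0, 0.783, 0.622, 0.0]
ft_force: [-0.2, 0.5, 0.9]
grip_width: 0.38
grasp_force: 0.0
```

Request:
send_rows(moves="0 0 0 0 0 0 32; 0 0 0 0 0 50 32; 0 0 0 0 0 100 32; 0 0 0 0 0 50 32; 0 0 0 0 0 50 32")

```text
time: 38.3
tool_pos: [0.3996, -0.1733, 0.1853]
tool_rot: [0.0, 0.782, 0.623, 0.0]
ft_force: [1.0, -0.1, 0.2]
grip_width: 0.375
grasp_force: 0.0
```

Run:
```python
from h import *
st();im,d,K,T=grab('wrist');P=pts(d,K,T);z=P[...,2]
k=(z>.108)&(z<.122)&(P[...,0]<.46)&(P[...,0]>.36)&(P[...,1]<-.1)&(d>0);print('knobw',k.sum(),rect(P[k]) if k.sum()>5 else '')
go(399,-173,76,77)
```

```text
t 38.3 pos [ 399.6 -173.3  185.3] yaw 77.1 F [ 1.  -0.1  0.2] j [-0.41 -0.04 -0.31  1.3   0.    1.39] gw 32.0 gf 0.0
knobw 872 (array([ 398.2, -173.2]), array([17. , 17.4]), 76.1)
turn [0.1 0.  0.1] shift [  0.4  -1.4 109.2]
```

Request:
send_rows(moves="0 0 0 0 -1 50 32; 0 0 0 0 -1 90 32; 0 0 0 0 -1 108 32; 0 0 0 0 -1 108 26; 0 0 0 0 -1 108 26")

```text
time: 38.98
tool_pos: [0.3984, -0.1738, 0.0773]
tool_rot: [0.001, 0.782, 0.623, 0.0]
ft_force: [-0.1, 0.0, 0.8]
grip_width: 0.301
grasp_force: 0.0
```

Request:
send_rows(moves="0 0 -9 2 24 0 26; 0 0 -18 7 47 0 26; 0 0 -27 17 69 0 26; 0 0 -36 29 90 0 26; 0 0 -45 45 108 0 26")

```text
time: 39.6
tool_pos: [0.5139, -0.1549, 0.0776]
tool_rot: [0.001, 0.483, 0.876, -0.001]
ft_force: [-1.3, -2.7, -0.2]
grip_width: 0.307
grasp_force: 1.5
```

Request:
send_rows(moves="0 0 -8 2 21 0 26; 0 0 -16 6 42 0 26; 0 0 -24 13 62 0 26; 0 0 -32 23 81 0 26; 0 0 -38 32 94 0 26")

```text
time: 40.22
tool_pos: [0.577, -0.0773, 0.0777]
tool_rot: [0.001, 0.172, 0.985, -0.001]
ft_force: [0.5, -3.0, -1.3]
grip_width: 0.306
grasp_force: 1.2
```

Request:
send_rows(moves="0 0 0 0 0 0 26; 0 0 0 0 0 0 26")

```text
time: 40.48
tool_pos: [0.5756, -0.0774, 0.0771]
tool_rot: [0.001, 0.175, 0.985, 0.0]
ft_force: [0.7, -0.9, 0.4]
grip_width: 0.3
grasp_force: 0.0
```

```bash
cat > arm.py <<'E'
from h import *
st();im,d,K,T=grab('wrist');P=pts(d,K,T);z=P[...,2]
k=(d>0)&(z>.056)&(z<.062)&(P[...,0]>.455)&(P[...,0]<.6)&(P[...,1]>-.12)&(P[...,1]<-.008)
q=P[k];print(k.sum(),rect(q))
# rack-side edge of the arm: largest y per x bin
b=np.arange(.465,.58,.008);X=[];Y=[]
for a in b:
    s=q[(q[:,0]>a)&(q[:,0]<a+.008)]
    if len(s)>20:X.append(a+.004);Y.append(np.percentile(s[:,1],97))
print(np.c_[X,Y].round(3).tolist() if X else '');print('edge deg',np.degrees(np.polyfit(X,Y,1)[0]) if len(X)>2 else '')
E
python3 arm.py
```

```text
t 40.48 pos [575.6 -77.4  77.1] yaw 159.9 F [ 0.7 -0.9  0.4] j [-0.13  0.27 -0.2   1.1  -0.    0.22] gw 25.6 gf 0.0
18574 (array([534.9, -49.3]), array([ 82.7, 129.9]), 179.9)
[[0.469, -0.034], [0.477, -0.027], [0.485, -0.009], [0.493, -0.009], [0.501, -0.008], [0.509, -0.008], [0.517, -0.034], [0.525, -0.035], [0.533, -0.008], [0.541, -0.008], [0.549, -0.008], [0.557, -0.008], [0.565, -0.008], [0.573, -0.045], [0.581, -0.046]]
edge deg -4.093988052459371
```

Request:
send_rows(moves="0 0 -3 0 8 0 26; 0 0 -6 1 16 0 26; 0 0 -8 1.5 21 0 26; 0 0 -8 1.5 21 0 26")

```text
time: 41.02
tool_pos: [0.581, -0.057, 0.0766]
tool_rot: [0.0, 0.105, 0.994, 0.0]
ft_force: [0.3, -0.1, 0.4]
grip_width: 0.304
grasp_force: 0.1
```

Request:
send_rows(moves="0 0 -1 0 2.7 0 26; 0 0 -2 0 5 0 26; 0 0 -2 0 5 0 26")

```text
time: 41.4
tool_pos: [0.582, -0.0519, 0.0764]
tool_rot: [-0.0, 0.087, 0.996, 0.0]
ft_force: [-0.4, -1.9, 1.0]
grip_width: 0.302
grasp_force: 0.5
```

```bash
python3 arm.py
```

```text
t 41.4 pos [582.  -51.9  76.4] yaw 170.0 F [-0.4 -1.9  1. ] j [-0.09  0.28 -0.19  1.1   0.    0.09] gw 25.8 gf 0.46869331039488316
18391 (array([537.3, -28.3]), array([ 57. , 129.3]), 164.7)
[[0.469, -0.027], [0.477, -0.009], [0.485, -0.009], [0.493, -0.009], [0.501, -0.008], [0.509, -0.008], [0.517, -0.02], [0.525, -0.021], [0.533, -0.008], [0.541, -0.008], [0.549, -0.008], [0.557, -0.008], [0.565, -0.008], [0.573, -0.023], [0.581, -0.023]]
edge deg -0.9258193494400133
```

Request:
send_rows(moves="0 0 -1 0 2.7 0 26; 0 0 -2 0 5 0 26; 0 0 -2 0 5 0 26")

```text
time: 41.82
tool_pos: [0.5829, -0.0468, 0.0763]
tool_rot: [-0.0, 0.07, 0.998, 0.0]
ft_force: [-0.2, -0.4, 0.2]
grip_width: 0.305
grasp_force: 0.2
```

Request:
send_rows(moves="0 0 -1 0 2.7 0 26; 0 0 -2 0 5 0 26; 0 0 -2 0 5 0 26")

```text
time: 42.2
tool_pos: [0.5828, -0.0453, 0.0762]
tool_rot: [-0.001, 0.053, 0.999, -0.004]
ft_force: [-3.0, -13.3, 1.1]
grip_width: 0.305
grasp_force: 6.8
```

```bash
python3 arm.py
```

```text
t 42.2 pos [582.8 -45.3  76.2] yaw 173.9 F [ -3.  -13.3   1.1] j [-0.07  0.28 -0.19  1.1  -0.01  0.03] gw 26.0 gf 6.822080612182617
18335 (array([536.1, -26.3]), array([ 51.5, 129.3]), 167.2)
[[0.469, -0.022], [0.477, -0.009], [0.485, -0.009], [0.493, -0.009], [0.501, -0.008], [0.509, -0.008], [0.517, -0.017], [0.525, -0.017], [0.533, -0.008], [0.541, -0.009], [0.549, -0.008], [0.557, -0.008], [0.565, -0.008], [0.573, -0.016], [0.581, -0.016]]
edge deg 0.17292576939158663
```

The arm is on its stop: 13 N, with its edge parallel to the bay. I centre the fingers, open them and lift off.

Request:
send_rows(moves="0 0 0 0 -6 0 26; 0 0 0 0 -8 0 26; 0 0 0 0 -8 0 36; 0 0 0 0 -8 0 36; 0 0 0 0 -8 -30 36")

```text
time: 42.88
tool_pos: [0.5812, -0.0497, 0.1043]
tool_rot: [-0.002, 0.052, 0.999, 0.0]
ft_force: [0.7, -0.2, 0.9]
grip_width: 0.423
grasp_force: 0.0
```

Request:
send_rows(moves="0 0 0 0 0 -60 36; 0 0 0 0 0 -120 36; 0 0 0 0 -60 -160 36; 0 0 0 0 -120 -180 36; 0 0 0 0 -180 -180 36")

```text
time: 43.5
tool_pos: [0.5653, -0.2233, 0.2885]
tool_rot: [0.002, 0.052, 0.999, -0.0]
ft_force: [0.7, -0.3, 0.1]
grip_width: 0.422
grasp_force: 0.0
```

Request:
send_rows(moves="0 0 0 60 0 0 36; 0 0 0 120 0 0 36; 0 0 0 180 0 0 36; 0 0 0 180 0 0 36")

```text
time: 44.0
tool_pos: [0.3825, -0.2025, 0.2871]
tool_rot: [0.001, 0.053, 0.999, -0.0]
ft_force: [-0.3, -0.3, -0.8]
grip_width: 0.419
grasp_force: 0.0
```

Run:
```python
from h import *
st();im,d,K,T=grab('top');cv2.imwrite('pics/t6.png',im[:,:,::-1]);P=pts(d,K,T);z=P[...,2]
w=np.zeros((480,640),bool);w[170:265,318:350]=1;k=w&(z>.054)&(z<.064)&(d>0);q=P[k];q=q[(q[:,0]>.46)]
print(rect(q)); 
k=(z>.108)&(z<.124)&(d>0);k[:195]=0;k[215:]=0;k[:,:333]=0;k[:,365:]=0;print('knob',k.sum(),P[k].mean(0))
```

```text
t 44.0 pos [ 382.5 -202.5  287.1] yaw 173.9 F [-0.3 -0.3 -0.8] j [-0.49 -0.04 -0.09  1.52  0.   -0.38] gw 35.8 gf 0.0
(array([550.8, -22.9]), array([ 68.7, 181. ]), 0.3)
knob 59 [ 0.58099349 -0.04853137  0.11707594]
```

View pics/t6.png

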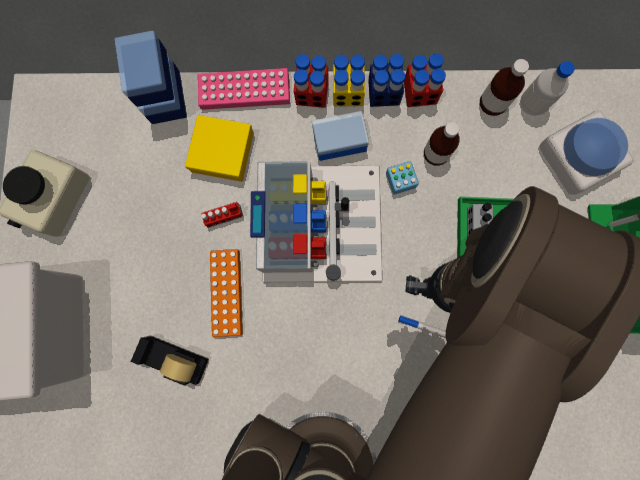

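The arm is straight across at px 333 and all racks are home and aligned (tabs at px x≈318). The gripper is clear, so I hand in.

```bash
python3 -c "
from cell import close_job
print(close_job())"
```

```text
the job is handed in; nothing more can be done
None
```

I handed the job in at about 44 s: the one grey rack stands in the out tray, the red, yellow and blue racks are home in their lanes, and the reader arm is back at its stop; hand-in gave no verdict.

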